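# Line up the controller range by height

### The arm

A 6-joint arm with a two-finger parallel gripper is mounted at the origin on the work surface. World frame = base frame: x ahead of the robot, y to its left, z up, the work surface at z = 0. Lengths are in mm, angles in rad, forces in N, time in s.
With the tool pointing down it reaches from about 350 to 975 mm from the base axis. Payload 7.1 kg.
Tool frame: the origin (TCP) lies on the front face of the gripper's body, between the roots of the fingers; the fingertips stand 80 mm ahead of it and the grasp point (between the pads) lies 61 mm ahead of it (env.tips_ahead is the distance from the TCP to the fingertips, in mm); z points along the fingers, y is the line along which they close (so a half turn about z gives the same grasp; the last joint's range is limited). The gripper opens to 88 mm and grips with 3 to 60 N. Pads are 20 mm wide; open, the fingers measure 115 mm over their backs; the gripper's body (75 mm by 178 mm) begins 61 mm behind the grasp point.
Start: joints at [-0.019, 0.423, 1.63, -0, 1.089, -0.019], TCP at [624.984, 0.026, 302.675] pointing down, gripper open.
Joint ranges: [-3, 3], [-0.9, 2.11], [0.09, 2.58], [-1.31, 4.45], [0.11, 2.69], [-2.54, 2.54]. Speed limits (rad/s): [2.39, 2.39, 3.01, 3.14, 3.14, 3.14].

### API

Orientations are given as a unit quaternion [x, y, z, w].
In Python, from station import env, set_gripper, viewer, workorder gives the robot as it stands. Calls block until the motion is done:
- env.reach(position, orientation): joint-space move of the TCP to a pose.
- env.move_l(position, rot=None, rate=150, f_stop=None): straight line of the TCP; rot=None keeps the orientation; rate is the mean speed in mm/s. With f_stop (N) it stops when the force on the tool has changed by that much, and returns True; else False.
- env.move_joints(angles): joint-space move.
- set_gripper(opening): finger opening in mm; the grip force is fixed at half the most; returns when the fingers have stopped.
- env.hold(seconds).
- env.ik(position, orientation): joint angles nearest the present ones, or None.
- env.read_state(): the state.
- viewer.camera(name): name is "scene" or "side" or "wrist"; returns the picture (384x512x3 uint8, blue, green, red); there is no depth.
- viewer.camera_params(name): a dict with "fx", "fy", "cx", "cy" (pixels), "pose" (4x4, takes a point from camera to world coordinates); the wrist camera has in their place "tool_from_camera" (4x4, takes a point from camera to tool coordinates, whose origin is the TCP and whose axes are the flange's). Camera axes: x right, y up, looking along -z (the intrinsics and any distortion apply to the point x, -y, -z); pixel columns grow to the right and rows downward; lengths in mm; the calibration is good to about 2 mm. A picture is of the moment at which its call begins: read the wrist's pose just before it. camera_params takes no time and is no camera call.
A pose or a line that the arm cannot do raises env.IKError and nothing moves.
- workorder.sign_off(): hands the job in; it is judged then, once.
The state is a dict: "time_s": time; "qpos": joint angles; "dq": joint speeds; "tau": joint torques, N m; "tool_pos": TCP position; "orientation": TCP orientation; "force": force on the tool from outside, world axes, zero at the start; "wrist_torque": the same for the moment, N m; "width": finger opening in mm; "grip_force": force on a finger pad.
Only numpy, scipy, OpenCV 4.12 (cv2) and the standard library are available. Lean on these libraries where they do the work, as an engineer would, in place of code of your own. Each camera call takes 0.05 s, during which the arm holds its last target. There are 200 camera calls.

### The job

Set out the four aluminium controller units for inspection on the row of yellow marks on the white strip, in order of height: the shortest on the mark next to the red block, rising to the tallest at the other end. Each unit stands upright, centred on its mark, with its wider side and its terminal block running along the row. Do not tip over any unit or the amber bottle on the way.

Things in the scene. Friction and masses are not known exactly. Their poses are not given: they have to be found in the camera images.
- unit_green: Controller unit, the shortest of four: upright aluminium box with a terminal block (green, its long side along own y) on top. Housing 30 mm deep (own x, smooth faces, black panel on its -x face), 36 mm wide (own y, vent slots), 36 mm high; the terminal block adds 8 mm on top (15 by 29 mm, centred). Loose, about 60 g (varies by a third). Origin: centre of the underside; z up.
- unit_blue: Controller unit, the second shortest of four: upright aluminium box with a terminal block (blue, its long side along own y) on top. Housing 36 mm deep (own x, smooth faces, black panel on its -x face), 42 mm wide (own y, vent slots), 52 mm high; the terminal block adds 8 mm on top (18 by 34 mm, centred). Loose, about 110 g (varies by a third). Origin: centre of the underside; z up.
- unit_orange: Controller unit, the second tallest of four: upright aluminium box with a terminal block (orange, its long side along own y) on top. Housing 42 mm deep (own x, smooth faces, black panel on its -x face), 48 mm wide (own y, vent slots), 68 mm high; the terminal block adds 8 mm on top (21 by 38 mm, centred). Loose, about 190 g (varies by a third). Origin: centre of the underside; z up.
- unit_black: Controller unit, the tallest of four: upright aluminium box with a terminal block (black, its long side along own y) on top. Housing 48 mm deep (own x, smooth faces, black panel on its -x face), 54 mm wide (own y, vent slots), 84 mm high; the terminal block adds 8 mm on top (24 by 43 mm, centred). Loose, about 300 g (varies by a third). Origin: centre of the underside; z up.
- mark_a: One of four identical marks printed in a row on a white strip 3 mm thick (80 by 430 mm, fixed, its top at z = 0.003): yellow outline 62 by 68 mm with grey inside. Origin: its centre on the strip's top. Its own y runs along the row, its own x across it. Marks are 85 mm apart; the names tell nothing about their order in the row.
- mark_b: One of four identical marks printed in a row on a white strip 3 mm thick (80 by 430 mm, fixed, its top at z = 0.003): yellow outline 62 by 68 mm with grey inside. Origin: its centre on the strip's top. Its own y runs along the row, its own x across it. Marks are 85 mm apart; the names tell nothing about their order in the row.
- mark_c: One of four identical marks printed in a row on a white strip 3 mm thick (80 by 430 mm, fixed, its top at z = 0.003): yellow outline 62 by 68 mm with grey inside. Origin: its centre on the strip's top. Its own y runs along the row, its own x across it. Marks are 85 mm apart; the names tell nothing about their order in the row.
- mark_d: One of four identical marks printed in a row on a white strip 3 mm thick (80 by 430 mm, fixed, its top at z = 0.003): yellow outline 62 by 68 mm with grey inside. Origin: its centre on the strip's top. Its own y runs along the row, its own x across it. Marks are 85 mm apart; the names tell nothing about their order in the row.
- red_block: Fixed red block, 60 mm across the row, 20 mm along it, 18 mm high, standing on the strip at one end of the row, 70 mm (centre to centre) beyond the end mark. A like block in black stands at the other end. Red may be at either end. Origin: centre of its underside.
- bottle: Loose amber bottle with a white cap, 40 mm diameter, 110 mm high, about 120 g, a bystander standing among the units. Origin: centre of its underside; z up.

How it is judged:
By the outcome, as a careful person would: the job done as asked, in the order asked, and still so for the second after the job is handed in, with the robot touching nothing.
It also fails if it takes over 115 s, if anything falls off the work surface, if the arm or the gripper's body presses on something with over 40 N, if the wrist force passes 120 N, or if a joint passes its speed limit or range.

## Working session

There is one attempt and no reset: what is moved stays moved. The work goes in short steps, each a Python script; the robot and the scene stay as the last script left them, time stands still between calls to the robot, and variables do not carry over. Pictures are saved under pics/ and viewed, at most 14 in all, crops included, and the job is handed in when it is done.

```bash
ls; mkdir -p pics; python3 - <<'E'
from station import env,viewer
import cv2,numpy as np
np.set_printoptions(precision=3,suppress=True)
for n in("scene","side","wrist"):
    p=viewer.camera_params(n);print(n,p)
    cv2.imwrite(f"pics/{n}0.png",viewer.camera(n))
print(env.read_state())
a,b=[cv2.imread(f"pics/{n}0.png") for n in("scene","side")]
E
```

```text
pics
scene {'fx': 443.23407014482245, 'fy': 443.23407014482245, 'cx': 253.59352890026145, 'cy': 193.89707419139526, 'pose': array([[ -0.848,  -0.416,   0.327, 916.801],
       [  0.529,  -0.665,   0.527, 611.217],
       [ -0.002,   0.62 ,   0.784, 952.048],
       [  0.   ,   0.   ,   0.   ,   1.   ]])}
side {'fx': 443.6480915800922, 'fy': 443.6480915800922, 'cx': 252.58705892784258, 'cy': 193.83475144969512, 'pose': array([[   0.97 ,    0.132,   -0.206,  347.172],
       [  -0.244,    0.535,   -0.809, -865.126],
       [   0.003,    0.835,    0.551,  619.688],
       [   0.   ,    0.   ,    0.   ,    1.   ]])}
wrist {'fx': 274.03325591292634, 'fy': 274.03325591292634, 'cx': 255.99174104730508, 'cy': 192.4152607359477, 'tool_from_camera': array([[ -0.001,   0.953,   0.303,  84.125],
       [  1.   ,   0.001,   0.   ,   0.2  ],
       [  0.   ,   0.303,  -0.953, -82.829],
       [  0.   ,   0.   ,   0.   ,   1.   ]])}
{'time_s': 0.15, 'qpos': array([-0.019,  0.424,  1.63 , -0.   ,  1.089, -0.019]), 'dq': array([-0.   , -0.002, -0.002, -0.002,  0.   ,  0.001]), 'tau': array([  0.001, -54.498, -27.392,   0.065,   0.02 ,  -0.   ]), 'tool_pos': array([624.673,   0.031, 302.085]), 'orientation': array([ 0.707,  0.707, -0.   , -0.   ]), 'force': array([ 0.817, -0.767, -0.664]), 'wrist_torque': array([ 0.004, -0.02 , -0.019]), 'grip_force': 0.0, 'width': 87.78737195032801}
```

View pics/scene0.png

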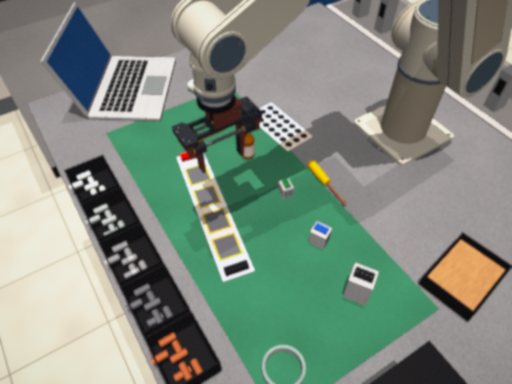

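View pics/side0.png

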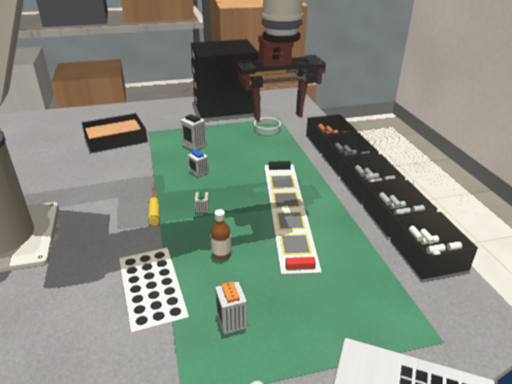

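View pics/wrist0.png

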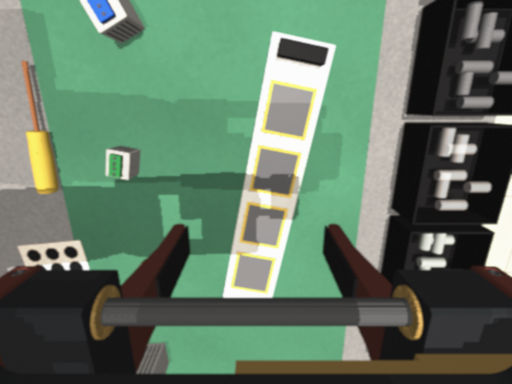

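The scene shows the row running roughly along y, with red at the low‑y end (side view 300,263) and black at the far end (280,165). In the side view the terminal blocks are orange (232,292), green (202,195), blue (198,155) and black (192,120), and the bottle stands at (220,240), between green and orange. All the marks are free.

```bash
cat > h.py <<'E'
from station import env,set_gripper,viewer,workorder
import cv2,numpy as np
from scipy.spatial.transform import Rotation as R
np.set_printoptions(precision=2,suppress=True)
H=dict(green=36,blue=52,orange=68,black=84)
D=dict(green=30,blue=36,orange=42,black=48)
def rot(th): # tool down, closing axis (tool y) at world angle th
    x=np.array([np.cos(th+np.pi/2),np.sin(th+np.pi/2),0]);z=np.array([0,0,-1.])
    return R.from_matrix(np.c_[x,np.cross(z,x),z]).as_quat()
def shot(n,save=None):
    s=env.read_state();im=viewer.camera(n);p=viewer.camera_params(n)
    if n=="wrist":
        T=np.eye(4);T[:3,:3]=R.from_quat(s["orientation"]).as_matrix();T[:3,3]=s["tool_pos"]
        P=T@p["tool_from_camera"]
    else:P=p["pose"]
    if save:cv2.imwrite("pics/"+save,im)
    return im,p,P
def cast(px,z,p,P):
    px=np.atleast_2d(np.asarray(px,float))
    d=np.c_[(px[:,0]-p["cx"])/p["fx"],-(px[:,1]-p["cy"])/p["fy"],-np.ones(len(px))]@P[:3,:3].T
    o=P[:3,3];return (o+d*((z-o[2])/d[:,2])[:,None])[:,:2]
HSV=dict(green=((50,140,60),(75,255,255)),blue=((100,130,80),(125,255,255)),orange=((4,150,120),(18,255,255)),black=((0,0,0),(180,255,50)),yellow=((20,90,120),(34,255,255)),red=((0,180,120),(3,255,255)))
def blobs(im,c,amin=15):
    m=cv2.inRange(cv2.cvtColor(im,cv2.COLOR_BGR2HSV),*map(np.array,HSV[c]))
    cs,_=cv2.findContours(m,cv2.RETR_EXTERNAL,cv2.CHAIN_APPROX_NONE)
    return [k[:,0] for k in cs if cv2.contourArea(k)>amin]
E
python3 - <<'E'
from h import *
for n in("side","scene"):
    im=cv2.imread(f"pics/{n}0.png");p=viewer.camera_params(n);P=p["pose"]
    for c,z in dict(green=42,blue=58,orange=74,black=90,yellow=3,red=15).items():
        for b in blobs(im,c):
            r=cv2.minAreaRect(b.astype(np.float32));q=cast(r[0],z,p,P)[0]
            if 350<q[0]<850 and abs(q[1])<450:print(n,c,np.array(r[0]),len(b),q)
p=viewer.camera_params("side")
print("bottle cap",cast((220,211),110,p,p["pose"]),"base",cast((221,255),0,p,p["pose"]))
hs=cv2.cvtColor(cv2.imread("pics/side0.png"),cv2.COLOR_BGR2HSV)
for u,v in((202,195),(198,155),(192,120),(232,292),(270,130),(300,263)):print(u,v,hs[v,u])
E
```

```text
side blue [196.81 152.54] 24 [460.99 190.03]
side orange [230.3 291.4] 56 [ 442.08 -342.37]
side orange [219.5 229. ] 39 [ 455.7  -171.24]
side black [279.58 166.73] 43 [636.19  11.35]
side black [187.  133.5] 32 [444.2  245.49]
side black [383.41 195.77] 661 [ 816.9  -162.28]
side black [298.18 102.48] 47 [812.23 385.45]
side yellow [295.48 244.08] 140 [ 618.98 -172.25]
side yellow [290.  220.5] 119 [633.96 -88.83]
side yellow [285.99 199.78] 109 [651.01  -5.16]
side yellow [282.08 181.73] 88 [666.85  78.03]
scene green [285.34 180.86] 23 [441.56   6.77]
scene blue [321. 228.] 29 [461.27 186.27]
scene orange [248.5 139. ] 23 [ 458.91 -152.97]
scene black [363.76 274.6 ] 57 [473.02 347.49]
scene black [235.92 267.76] 49 [699.37 186.21]
scene black [238.54 143.  ] 40 [ 498.36 -140.35]
scene black [216.57 117.8 ] 398 [ 499.89 -261.04]
scene black [209.5  86. ] 18 [ 448.32 -398.87]
scene yellow [226.55 246.15] 83 [666.34  78.51]
scene yellow [216.15 219.95] 79 [649.69  -5.14]
scene yellow [206.8 196.4] 125 [633.41 -86.99]
scene yellow [198.04 174.67] 92 [ 617.46 -169.05]
scene red [185.4 156.3] 22 [ 619.71 -240.97]
bottle cap [[ 460.07 -160.67]] base [[ 457.2  -164.92]]
202 195 [ 67 140 142]
198 155 [110 188 214]
192 120 [70 17 46]
232 292 [ 13 155 216]
270 130 [ 66  31 155]
300 263 [  2 178 215]
```

```bash
cat >> h.py <<'E'
TH=-0.193
def look(xy,z,th=TH,save=None):
    t=th+np.pi/2
    env.reach([xy[0]-84*np.cos(t),xy[1]-84*np.sin(t),z],rot(th))
    return shot("wrist",save)
E
python3 - <<'E'
from h import *
im,p,P=look((645,-10),300,save="marks.png")
for b in blobs(im,"yellow",300):
    r=cv2.minAreaRect(b.astype(np.float32));q=cast(cv2.boxPoints(r),3,p,P);print("mark",q.mean(0),np.linalg.norm(q[0]-q[1]),np.linalg.norm(q[1]-q[2]),len(b))
out=[]
for c,xy in dict(black=(473,347),blue=(461,189),green=(441,5),orange=(442,-342)).items():
    im,p,P=look(xy,230,save=f"w_{c}.png")
    np.savez(f"w_{c}.npz",P=P)
    for b in blobs(im,c,60):
        r=cv2.minAreaRect(b.astype(np.float32));q=cast(cv2.boxPoints(r),H[c]+8,p,P)
        e=[q[1]-q[0],q[2]-q[1]];l=[np.linalg.norm(k) for k in e];y=e[int(np.argmax(l))]
        if np.linalg.norm(q.mean(0)-xy)<50:print(c,np.array(r[0]),q.mean(0),l,"yaw_y deg",np.degrees(np.arctan2(y[1],y[0])))
    out.append(im[:300])
    print(env.read_state()["time_s"])
m=np.vstack([np.hstack(out[:2]),np.hstack(out[2:])])
cv2.imwrite("pics/mont.png",cv2.resize(m,(800,469)))
E
```

```text
mark [ 618.18 -172.85] 60.04202750700567 66.69734079222796 159
mark [634.28 -89.84] 65.80081179362972 58.97502259478643 176
mark [319.8  11. ] 32.10997619129172 91.50322317516083 163
mark [651.28  -5.65] 58.720789788776926 65.94009593824858 193
black [263.25 116.75] [477.86 337.33] [np.float64(20.808398335367833), np.float64(20.434030844236748)] yaw_y deg 32.49062902976543
2.2
blue [256.42 110.06] [462.04 184.94] [np.float64(15.973429477628642), np.float64(31.71606392615649)] yaw_y deg -62.67629926840583
2.925
3.7417
orange [256.49 106.61] [ 442.59 -341.94] [np.float64(18.887171958948564), np.float64(36.5797091250168)] yaw_y deg -84.99975587652648
5.1
```

View pics/mont.png

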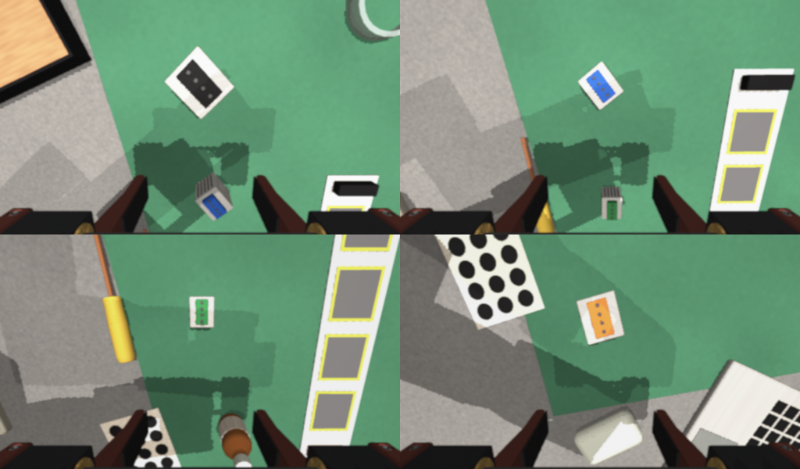

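The montage shows all four units upright, with clear housing tops: black (200,82), blue (600,86), green (201,312), orange (600,317). No neighbour is within the gripper's span. I'll fit the housing tops next.

```bash
cat >> h.py <<'E'
def top(im,c,p,P,xy):
    """housing top rectangle: centre, yaw of own y (deg, mod 180), side lengths"""
    hs=cv2.cvtColor(im,cv2.COLOR_BGR2HSV)
    m=cv2.inRange(hs,np.array((0,0,185)),np.array((180,55,255)))
    cs,_=cv2.findContours(m,cv2.RETR_EXTERNAL,cv2.CHAIN_APPROX_NONE);best=None
    for k in cs:
        if cv2.contourArea(cv2.convexHull(k))<200:continue
        q=cast(k[:,0],H[c],p,P).astype(np.float32);r=cv2.minAreaRect(q);d=np.hypot(*(np.array(r[0])-xy))
        if d<40 and (best is None or d<best[0]):best=(d,r)
    if best is None:return None
    r=best[1];b=cv2.boxPoints(r);e=[b[1]-b[0],b[2]-b[1]];y=max(e,key=np.linalg.norm)
    return np.array(r[0]),np.degrees(np.arctan2(y[1],y[0]))%180,np.array(r[1])
E
python3 - <<'E'
from h import *
p=viewer.camera_params("wrist")
for c,xy in dict(black=(478,337),blue=(461,186),green=(441,5),orange=(442,-342)).items():
    print(c,top(cv2.imread(f"pics/w_{c}.png"),c,p,np.load(f"w_{c}.npz")["P"],xy))
E
```

```text
black (array([472.76, 345.66]), np.float32(123.106), array([48.58, 54.16]))
blue (array([462.16, 185.32]), np.float32(117.25484), array([36.35, 42.29]))
green (array([444.47,  11.9 ]), np.float32(78.92335), array([34.35, 29.48]))
orange (array([ 442.26, -342.03]), np.float32(94.063736), array([41.56, 47.24]))
```

```bash
cat >> h.py <<'E'
G=dict(green=24,blue=30,orange=42,black=50)
u=np.array([.1942,.981]);M0=np.array([634.58,-89.45])
MARK=dict(green=M0-85*u,blue=M0,orange=M0+85*u,black=M0+170*u);TP=-0.1955
def run(c,xy,yaw,dst=None,thp=TP):
    dst=MARK[c] if dst is None else dst
    th=(np.radians(yaw-90)+np.pi/2)%np.pi-np.pi/2; g=61+G[c]
    a=lambda q,z:[q[0],q[1],g+z]
    set_gripper(min(88,D[c]+32))
    env.reach(a(xy,110),rot(th)); env.move_l(a(xy,0),rate=150)
    set_gripper(D[c]-12)
    s=env.read_state();print(c,"width",s["width"],"grip",s["grip_force"])
    env.move_l(a(xy,120),rate=150)
    env.reach(a(dst,120),rot(thp)); env.move_l(a(dst,13),rate=120); env.hold(.15)
    print("touch",env.move_l(a(dst,0),rate=25,f_stop=4),env.read_state()["tool_pos"][2]-g)
    set_gripper(D[c]+18); env.move_l(a(dst,110),rate=150)
    im,p,P=look(dst,250 if c=="black" else 230,thp,f"p_{c}.png")
    P=P.copy(); t=top(im,c,p,P-np.array([[0,0,0,0],[0,0,0,0],[0,0,0,3],[0]*4]),dst)
    print("placed",t,"want",dst,"t",env.read_state()["time_s"])
E
python3 - <<'E'
from h import *
run("black",(472.76,345.66),123.1)
E
```

```text
black width 47.65696418820648 grip 30.000582933425903
touch True 3.1238476991770767
placed (array([666.57,  74.04]), np.float32(79.04502), array([137.99,  61.48])) want [667.59  77.32] t 15.3917
```

View pics/p_black.png

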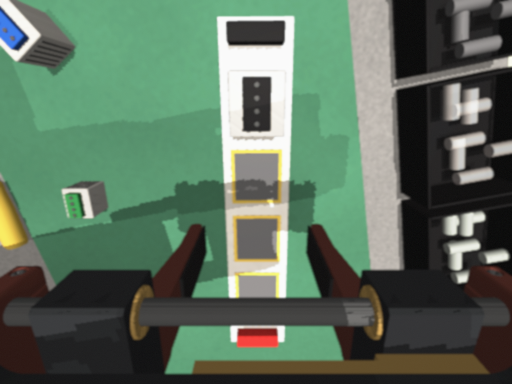

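Black stands upright on its mark (terminal at 257,103), aligned with the strip. Its housing top merges with the strip in the white mask, so I'll verify by the terminal blocks. Next come orange, then blue, then green.

```bash
python3 - <<'E'
from h import *
run("orange",(442.26,-342.03),94.06)
run("blue",(462.16,185.32),117.25)
run("green",(444.47,11.9),78.92)
out=[]
for c in ("green","blue","orange","black"):
    im,p,P=look(MARK[c],250,TP,f"f_{c}.png");out.append(im[:300,106:406])
    for b in blobs(im,c,100):
        q=cast(b,H[c]+11,p,P).astype(np.float32);r=cv2.minAreaRect(q)
        if np.hypot(*(np.array(r[0])-MARK[c]))<25:
            k=cv2.boxPoints(r);e=max([k[1]-k[0],k[2]-k[1]],key=np.linalg.norm)
            d=np.array(r[0])-MARK[c]
            print(c,"err across/along",d@[u[1],-u[0]],d@u,"size",np.array(r[1]),"yaw",np.degrees(np.arctan2(e[1],e[0]))%180)
cv2.imwrite("pics/fin.png",np.vstack([np.hstack(out[:2]),np.hstack(out[2:])]))
cv2.imwrite("pics/side1.png",viewer.camera("side"));print(env.read_state()["time_s"])
E
```

```text
orange width 42.08577401363246 grip 29.999448359012604
touch True 3.0896274782952844
placed (array([651.46,  -3.34]), np.float32(78.92284), array([144.22,  64.15])) want [651.09  -6.06] t 24.625
blue width 35.84072694837034 grip 30.000826120376587
touch True 3.1139106772950242
placed (array([635.31, -85.96]), np.float32(79.02672), array([153.23,  68.18])) want [634.58 -89.45] t 33.4
green width 29.834364739101687 grip 30.001137256622314
touch True 3.1132830382781265
placed (array([ 619.18, -169.07]), np.float32(78.8572), array([162.59,  72.36])) want [ 618.07 -172.84] t 41.7
blue err across/along -0.16177666503910318 -0.5754220595703177 size [31.46 15.71] yaw 79.484055
orange err across/along -0.40272228271483246 -5.3961541426757815 size [24.81 18.63] yaw 79.4389
black err across/along 0.06294845397944389 -10.578154527172869 size [19.62 19.87] yaw 168.00867
43.5
```

View pics/fin.png

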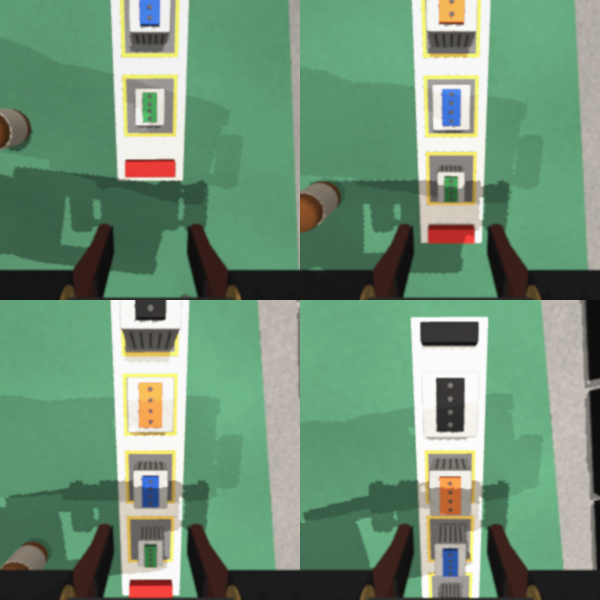

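View pics/side1.png

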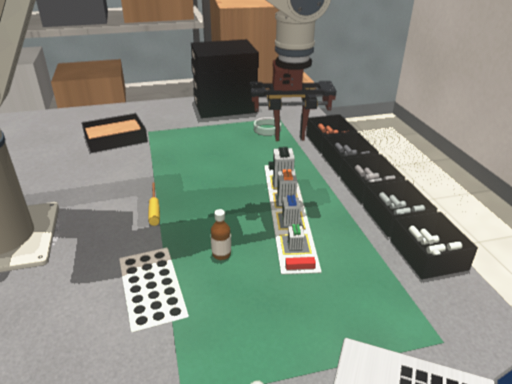

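All four units stand upright on their marks, in the right order from red, and the bottle is upright. The dots on the terminals split the orange and black masks, so I'll measure again from the saved frames with merged masks, taking the mark from each frame too.

```bash
python3 - <<'E'
from h import *
n=np.array([u[1],-u[0]])
for c in ("green","blue","orange","black"):
    im,p,P=look(MARK[c],250,TP)
    hs=cv2.cvtColor(im,cv2.COLOR_BGR2HSV)
    lo,hi=dict(green=((50,90,50),(80,255,255)),blue=HSV["blue"],orange=((4,110,120),(22,255,255)),black=((0,0,0),(180,255,90)))[c]
    def fit(lo,hi,z,r):
        v,w=np.nonzero(cv2.inRange(hs,np.array(lo),np.array(hi)));q=cast(np.c_[w,v],z,p,P)-MARK[c]
        a=np.c_[q@n,q@u];k=(np.abs(a[:,0])<r[0])&(np.abs(a[:,1])<r[1]);a=a[k]
        R_=cv2.minAreaRect(a.astype(np.float32));return (a.min(0)+a.max(0))/2,np.ptp(a,axis=0),np.array(R_[0]),R_[2]
    print(c,"block",*fit(lo,hi,H[c]+11,(15 if c!="green" else 14,22 if c!="black" else 25)))
    if c!="black":print("  mark",*fit(*HSV["yellow"],3,(38,41)))
print(env.read_state()["time_s"])
E
```

```text
green block [ 0.1  -1.06] [12.12 26.64] [ 0.11 -1.06] 89.95028686523438
  mark [0.38 0.56] [61.47 66.67] [0.37 0.57] 89.9511489868164
blue block [-0.06 -0.43] [15.33 31.58] [-0.11 -0.43] 0.19453641772270203
  mark [0.06 0.28] [61.46 67.03] [0.03 0.31] 0.31019505858421326
orange block [0.17 0.23] [19.85 37.02] [0.16 0.23] 0.020807581022381783
  mark [-0.3   0.18] [61.03 66.66] [-0.31  0.18] 0.02165299467742443
black block [ 0.09 -0.6 ] [21.81 40.98] [ 0.24 -0.59] 89.147705078125
46.0
```

```bash
python3 -c "
from station import workorder
print(workorder.sign_off())"
```

```text
the job is handed in; nothing more can be done
None
```

The job is handed in at 46 s: green, blue, orange and black stand upright on their marks in rising order from the red block, aligned with the row and, by my last camera measurement, within about 2 mm of centre (black's mark was hidden under it, so its position was extrapolated from the other three), with the bottle still upright.

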